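# Stow the bench scraper in its blade dock

### The job

Set aside the jar that stands in front of the blade dock, upright on the bench and out of the scraper's way. Then slide the flat bench scraper along the bench, blade first, into the dock's slot until it is fully home, with its wooden block up against the dock, and leave it there. Leave the amber bottle, the beaker and the vial rack where they stand, and do not knock anything over.

Things in the scene. Friction and masses are not known exactly. Their poses are not given: they have to be found in the camera images.
- dock: Blade dock fixed to the bench: white plastic U under a clear flat roof, 142 wide (x), 98 deep (y), 20 mm high. Slot on the bench itself: 106 wide, 10 high, 78 mm deep. Origin: centre of the slot's mouth on the bench. +y points out of the mouth towards the scraper (slot runs to -y), x across, z up. Two slanted cheeks 16 mm high stand 16 mm out of the mouth and widen it to about 120.
- scraper: Flat scraper lying on the bench: wooden block 100 wide (x), 88 long (y), 18 mm high; flat steel blade 100 wide, 4 thick, stands out 70 mm from its -y face, flush with the underside (last 10 mm 90 wide). Too wide to grasp. Origin: centre of the block's underside; z up. Home: axes parallel to the dock's, origin 44 mm in front of the dock's. 0.36 kg, centre of mass 20 mm from origin to -y.
- scraper_tip (a point): Middle of the blade's front edge at bench level, 114 mm from the scraper's origin along its own -y; 70 mm inside the slot when fully home.
- jar: White plastic screw-lid jar, diameter 60 mm, 85 mm high, about 0.22 kg, standing before the dock's mouth between dock and scraper. Origin: centre of its underside, z up.
- reagent_bottle: Amber glass bottle, diameter 66 mm, 150 mm high, standing beside the dock. Origin: centre of its underside. A bystander.
- beaker: Empty glass beaker, diameter 72 mm, 95 mm high, standing beside the dock. Origin: centre of its underside. A bystander.
- vial_rack: White block 70 x 150 x 35 mm with ten capped vials, 73 mm high in all, standing behind the dock. Origin: centre of its underside. A bystander.
Mind the look-alikes: they are no part of the job. What is shaped like the jar but green, purple or red is not meant.

How it is judged:
On the way, in this order (a step that is already met when the one before it is completed fails the run):
1. the jar stands upright on the bench, out of the scraper's way ((x of jar in the frame of dock above 0.08 m or x of jar in the frame of dock below -0.08 m or y of jar in the frame of dock above 0.39 m or y of jar in the frame of dock below -0.13 m) and angle between jar's own z axis and vertical below 0.15 rad and height (world z) of jar below 0.01 m and linear speed of jar below 0.03 m/s), for 0.2 s.
2. the blade is fully in the slot (y of scraper_tip in the frame of dock below -0.064 m and x of scraper in the frame of dock between -0.008 and 0.008 m and angle between the y axis of scraper and the y axis of dock, either way round below 0.08 rad and angle between scraper's own z axis and vertical below 0.06 rad and height (world z) of scraper below 0.008 m and linear speed of scraper below 0.02 m/s), for 0.2 s.
At the end, for the whole second after the job is handed in: Blade tip at least 64 mm inside the slot (home is 70), scraper flat, at rest, within 8 mm and 0.08 rad of the slot's centre line. Jar upright and at rest on the bench, its centre over 80 mm to either side of that line (or over 130 mm behind the mouth, or 390 mm before it) (all of step 1 and all of step 2); the robot touches nothing.
It fails at once if the jar is knocked over (angle between jar's own z axis and vertical above 0.6 rad).
It fails at once if the amber bottle is shifted by more than 25 mm or knocked over (distance of reagent_bottle from where it was at the start of the episode above 0.025 m or angle between reagent_bottle's own z axis and vertical above 0.4 rad).
It fails at once if the beaker is shifted by more than 25 mm or knocked over (distance of beaker from where it was at the start of the episode above 0.025 m or angle between beaker's own z axis and vertical above 0.4 rad).
It fails at once if the vial rack is shifted by more than 25 mm or knocked over (distance of vial_rack from where it was at the start of the episode above 0.025 m or angle between vial_rack's own z axis and vertical above 0.4 rad).
It also fails if it takes over 72 s, if anything falls off the work surface, if the arm or the gripper's body presses on something with over 40 N, if the wrist force passes 120 N, or if a joint passes its speed limit or range.

### The arm

A 6-joint arm with a two-finger parallel gripper is mounted at the origin on the work surface. World frame = base frame: x ahead of the robot, y to its left, z up, the work surface at z = 0. Lengths are in m, angles in rad, forces in N, time in s.
With the tool pointing down it reaches from about 0.35 to 0.775 m from the base axis. Payload 5.5 kg.
Tool frame: the origin (TCP) lies midway between the tips of the shut fingers; the grasp point (between the pads) lies 19 mm behind it; z points along the fingers, y is the line along which they close (so a half turn about z gives the same grasp; the last joint's range is limited). The gripper opens to 85 mm and grips with 20 to 120 N. Pads are 22 mm wide; open, the fingers measure 114 mm over their backs; the gripper's body (76 mm by 85 mm) begins 54 mm behind the grasp point. The pads swing forward as they close: fully open they stand 13 mm farther back than shut.
Start: joints at [1.11, 0.313, 0.046, 1.304, 0, 1.431], TCP at [0.181, 0.546, 0.231] pointing down, gripper open.
Joint ranges: [-2.76, 2.76], [-0.86, 1.69], [-1.03, 1.26], [-2.2, 2.34], [-1.47, 1.5], [-3.14, 3.14]. Speed limits (rad/s): [2.57, 2.57, 3.14, 3.14, 3.14, 3.14].

### API

Orientations are given as a unit quaternion [w, x, y, z].
In Python, from workcell import get_state, read_camera, camera_info, hand_in, recognise gives the robot as it stands.
- The arm moves only by the tool arm_command, never from a script. Its argument "moves" is one flat list of numbers, 7 for each row, row after row: the opening, from -1 (shut) to 1 (fully open), then the shift along the tool's x, y, z in mm, then the turn, a rotation vector about the tool's x, y, z in rad. A call has 1 to 8 rows; each row shifts and turns the commanded pose from where the row before left it, along the tool's axes as they then stand; what a row does not reach is not made up. A row lasts 1/8 s, in which the tool goes at most 62.5 mm and 10.7 degrees, less where a joint would pass 70% of its speed; a pose out of reach is approached as far as the arm can. A call with a gripper value outside its range is refused whole. The fingers move at their own pace and stop on an object; "newtons" is the grip in N (left out, the last holds). Time passes only in rows, so rows that do not move let the fingers close. It gives the time, the measured TCP pose, the force, the opening and the grip force at its end, in the units of the state.
- get_state(): the state, without advancing time (a new reading comes with each control period).
- read_camera(name): name is "scene" or "top" or "wrist"; returns (picture, depth): 420x560x3 uint8, blue, green, red; 420x560 float32, m along the optical axis (not along the pixel's ray), 0 where there is no reading.
- camera_info(name): a dict with "fovy" (degrees; the focal length in pixels is half the picture's height over the tangent of half this angle, whatever the lens; pixels are square), "cx", "cy" (the principal point, pixels), "eye" and "orientation" of the camera in the world; the wrist camera has in their place "tool_from_camera" (4x4, takes a point from camera to tool coordinates, whose origin is the TCP and whose axes are the flange's). Camera axes: x right, y down, z forward; pixel columns grow to the right and rows downward; lengths in m; the calibration is good to about 2 mm. A picture is of the moment at which its call begins: read the wrist's pose just before it. camera_info takes no time and is no camera call.
- hand_in(): hands the job in; it is judged then, once.
Trained networks look in the newest picture that a camera, given by its name, has taken for a name from the list of things; names that differ only in an ending like _2 or _b are one class to them, and where a whole thing is asked for, a point or a joint stands for the part that bears it (a point fixed in the world has none). Each returns a list of dicts, best first, with "confidence" (0 to 1); they miss things now and then, are a little off and sometimes report something else, mostly with a low value. They report only what shows in the picture. A call takes as long as a camera call. They do not tell look-alikes from the thing itself.
- recognise(camera, label): "point" ([column, row] in pixels, amid what is visible of it).
The state is a dict: "clock": time; "joint_pos": joint angles; "qvel": joint speeds; "tau": joint torques, N m; "tcp_pos": TCP position; "orientation": TCP orientation; "wrist_force": force on the tool from outside, world axes, zero at the start; "ft_torque": the same for the moment, N m; "finger_gap": finger opening in m; "grip_force": force on a finger pad.
Only numpy, scipy, OpenCV 4.12 (cv2) and the standard library are available. Lean on these libraries where they do the work, as an engineer would, in place of code of your own. Each camera call takes 0.05 s, during which the arm holds its last target. There are 200 camera calls.

## Working session

There is one attempt and no reset: what is moved stays moved. The work goes in short steps, Python scripts to look and compute and a tool call to move; the robot and the scene stay as the last step left them, time stands still between calls to the robot, and variables do not carry over. Pictures are saved under pics/ and viewed, at most 10 in all, crops included, and the job is handed in when it is done.

Besides the shell and the picture viewer there is one more tool, called after "Call:" by a JSON object that holds its "api" and its "payload", one argument or row to a line. arm_command: Moves the arm, as the interface text tells. Its arguments: {"type":"object","properties":{"moves":{"type":"array"},"newtons":{"type":"number"}},"required":["moves"]}

```bash
mkdir -p pics
cat > h.py <<'E'
import numpy as np,cv2
from scipy.spatial.transform import Rotation as R
from workcell import *
def rot(q): q=np.array(q,float); return R.from_quat(q[[1,2,3,0]]).as_matrix() if q.ndim==1 else q
def campose(n,s=None):
    i=camera_info(n)
    if n=="wrist":
        s=s or get_state(); T=np.eye(4);T[:3,:3]=rot(s["orientation"]);T[:3,3]=s["tcp_pos"];T=T@np.array(i["tool_from_camera"])
    else:
        T=np.eye(4);T[:3,:3]=rot(i["orientation"]);T[:3,3]=i["eye"]
    return T,210/np.tan(np.radians(i["fovy"])/2),i["cx"],i["cy"]
def cloud(n,depth,s=None):
    T,f,cx,cy=campose(n,s)
    v,u=np.mgrid[:420,:560]
    P=np.stack([(u-cx)/f*depth,(v-cy)/f*depth,depth],-1)@T[:3,:3].T+T[:3,3]
    P[depth==0]=np.nan
    return P
def atz(n,u,v,z,s=None):
    T,f,cx,cy=campose(n,s); d=T[:3,:3]@[(u-cx)/f,(v-cy)/f,1]; return T[:3,3]+d*(z-T[2,3])/d[2]
E
python3 - <<'E'
from h import *
s=get_state();print({k:np.round(v,3).tolist() for k,v in s.items()})
for n in("top","scene"):
    print(camera_info(n))
    p,d=read_camera(n);cv2.imwrite(f"pics/{n}0.png",p);np.save(f"{n}0.npy",d);P=cloud(n,d)
    for l in("dock","scraper","jar","reagent_bottle","beaker","vial_rack"):
        for r in recognise(n,l)[:5]:
            u,v=map(int,np.round(r["point"]));print(n,l,u,v,round(r["confidence"],2),np.round(P[min(v,419),min(u,559)],3))
E
```

```text
{'clock': 0.0, 'joint_pos': [1.11, 0.314, 0.045, 1.304, 0.0, 1.431], 'qvel': [0.0, -0.001, 0.0, -0.001, -0.001, -0.001], 'tau': [-0.002, -48.063, 29.853, 0.019, -0.0, 0.0], 'tcp_pos': [0.181, 0.545, 0.23], 'orientation': [-0.0, 0.16, 0.987, -0.001], 'wrist_force': [0.026, 0.06, 0.598], 'ft_torque': [0.015, -0.008, -0.008], 'grip_force': 0.0, 'finger_gap': 0.085}
{'fovy': 47.3340112609015, 'cx': 284.9873719827059, 'cy': 205.22992065027168, 'eye': array([ 0.43564863, -0.05721602,  1.04956723]), 'orientation': array([ 0.04485137, -0.69921424,  0.71129974, -0.05603996])}
top dock 340 204 0.65 [ 0.585 -0.195  0.018]
top scraper 208 224 0.98 [0.546 0.092 0.016]
top jar 242 151 0.85 [0.689 0.013 0.083]
top jar 186 156 0.76 [0.68  0.128 0.085]
top jar 413 196 0.47 [ 0.597 -0.351  0.035]
top reagent_bottle 354 137 0.8 [ 0.707 -0.215  0.115]
top beaker 370 266 0.58 [ 0.45  -0.257  0.005]
top vial_rack 413 197 0.96 [ 0.595 -0.351  0.035]
top vial_rack 341 204 0.3 [ 0.584 -0.197  0.019]
{'fovy': 53.59843792763186, 'cx': 282.5862169123724, 'cy': 211.40854958379768, 'eye': array([1.1075291 , 0.34993336, 0.53557375]), 'orientation': array([-0.18102139,  0.37925443,  0.80750843, -0.41391723])}
scene dock 250 202 0.63 [ 0.595 -0.193  0.017]
scene jar 294 264 0.92 [0.721 0.033 0.061]
scene jar 289 207 0.72 [ 0.605 -0.073  0.063]
scene jar 323 177 0.58 [ 0.466 -0.092  0.058]
scene reagent_bottle 192 209 0.57 [ 0.741 -0.197  0.08 ]
scene beaker 278 156 0.97 [ 0.469 -0.219  0.068]
scene beaker 385 255 0.58 [0.561 0.118 0.016]
```

View pics/top0.png

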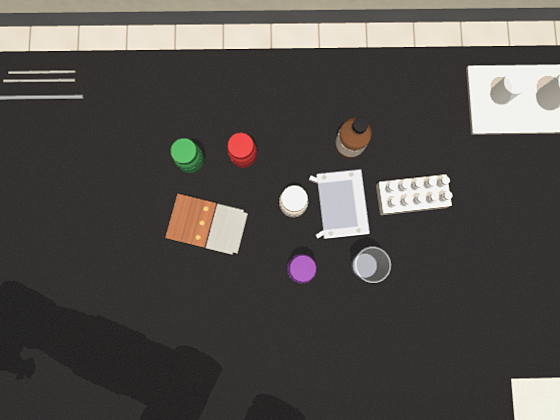

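View pics/scene0.png

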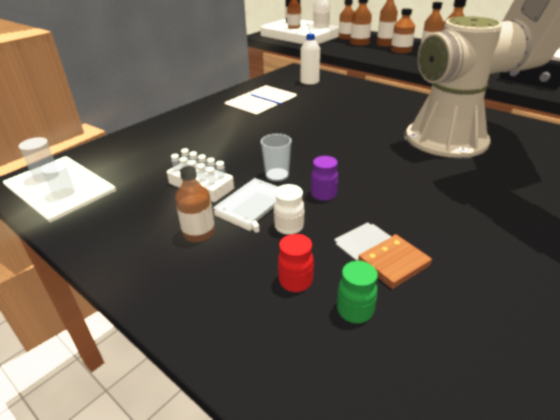

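White jar at top (293,200) is the target. Look-alikes are green (186,152), red (241,148) and purple (302,268). The dock's mouth faces left at (318,207), and the scraper is at (208,224) with its blade towards the dock. Next I'll measure and take a close crop.

Run:
```python
from h import *
p=cv2.imread("pics/top0.png");d=np.load("top0.npy");P=cloud("top",d)
cv2.imwrite("pics/crop.png",cv2.resize(p[110:300,150:400],None,fx=3.2,fy=3.15,interpolation=cv2.INTER_CUBIC))
def blob(box,zl,zh,name,m=None):
    u0,u1,v0,v1=box;Q=P[v0:v1,u0:u1];k=(Q[...,2]>zl)&(Q[...,2]<zh)
    if m is not None:k&=m[v0:v1,u0:u1]
    k=k.astype(np.uint8);n,L,st,_=cv2.connectedComponentsWithStats(k);b=L==1+np.argmax(st[1:,4])
    X=Q[b];r=cv2.minAreaRect((X[:,:2]*1000).astype(np.float32));print(name,len(X),X.mean(0).round(4),"rect",np.round(r[0],1),np.round(r[1],1),round(r[2],2));return X
blob((270,315,175,225),.07,.1,"jar")
blob((285,325,245,290),.07,.1,"purple")
blob((165,210,130,175),.07,.1,"green");blob((222,262,125,172),.07,.1,"red")
blob((330,380,110,162),.06,.2,"bottle");blob((345,400,240,290),.05,.12,"beaker")
blob((305,376,165,245),.008,.03,"dock");blob((150,255,180,265),.010,.03,"block");blob((150,255,180,265),.0022,.03,"scraper")
hsv=cv2.cvtColor(p,cv2.COLOR_BGR2HSV)
blob((150,255,180,265),.010,.03,"wood",hsv[...,1]>80)
# scraper by intensity
def rect(box,z,name,m):
    u0,u1,v0,v1=box;k=m[v0:v1,u0:u1].astype(np.uint8);n,L,st,_=cv2.connectedComponentsWithStats(k);b=L==1+np.argmax(st[1:,4])
    v,u=np.nonzero(b);hull=cv2.convexHull(np.stack([u+u0,v+v0],1).astype(np.int32))[:,0]
    W=np.array([atz("top",a,c,z)[:2]*1000 for a,c in hull],np.float32);r=cv2.minAreaRect(W);print(name,np.round(r[0],1),np.round(r[1],1),round(r[2],2),"corners",np.round(cv2.boxPoints(r),1).tolist())
rect((150,255,180,265),.018,"wood",(hsv[...,1]>80)&(hsv[...,2]>70))
rect((150,255,180,265),.004,"blade",(hsv[...,1]<70)&(hsv[...,2]>110))
rect((150,255,180,265),.011,"all",hsv[...,2]>80)
rect((322,376,165,245),.02,"dock",hsv[...,2]>110)
```

```text
jar 536 [ 0.5879 -0.0913  0.0842] rect [588.2 -91.4] [51.1 51.8] 88.8
purple 551 [ 0.4464 -0.1051  0.0842] rect [ 446.6 -105.1] [50.7 52.3] 43.57
green 541 [0.69   0.1346 0.0838] rect [691.  135.6] [51.7 51.2] 45.54
red 527 [0.7001 0.0175 0.0841] rect [701.3  17.7] [51.4 51.9] 33.01
bottle 909 [ 0.7127 -0.2158  0.1107] rect [ 719.  -219.5] [65.2 60.2] 61.73
beaker 455 [ 0.452  -0.2528  0.0804] rect [ 451.6 -243.7] [70.2 69.2] 89.0
dock 2996 [ 0.585  -0.1977  0.0193] rect [ 585.4 -191.5] [142.7 115.5] 4.73
block 1876 [0.5541 0.1304 0.0173] rect [554.9 131.1] [ 88.5 100.1] 75.42
scraper 2944 [0.5476 0.1039 0.0125] rect [548.6  99.4] [164.6 108.2] 74.6
wood 1873 [0.5542 0.1304 0.0173] rect [554.9 131.1] [ 88.5 100.1] 75.42
wood [555.3 129.5] [ 89.5 101.4] 75.42 corners [[494.8999938964844, 99.0], [593.0999755859375, 73.4000015258789], [615.5999755859375, 160.0], [517.5, 185.5]]
blade [535.5  53.4] [ 71.8 101.6] 75.62 corners [[477.3999938964844, 31.200000762939453], [575.7000122070312, 6.0], [593.5999755859375, 75.5999984741211], [495.20001220703125, 100.80000305175781]]
all [546.8  96.1] [162.2 101.7] 75.05 corners [[476.70001220703125, 30.899999618530273], [575.0, 4.599999904632568], [616.9000244140625, 161.39999389648438], [518.5999755859375, 187.60000610351562]]
dock [ 586.1 -198.9] [144.1 102.4] 4.95 corners [[509.8999938964844, -154.10000610351562], [518.7000122070312, -256.1000061035156], [662.2999877929688, -243.6999969482422], [653.5, -141.6999969482422]]
```

View pics/crop.png

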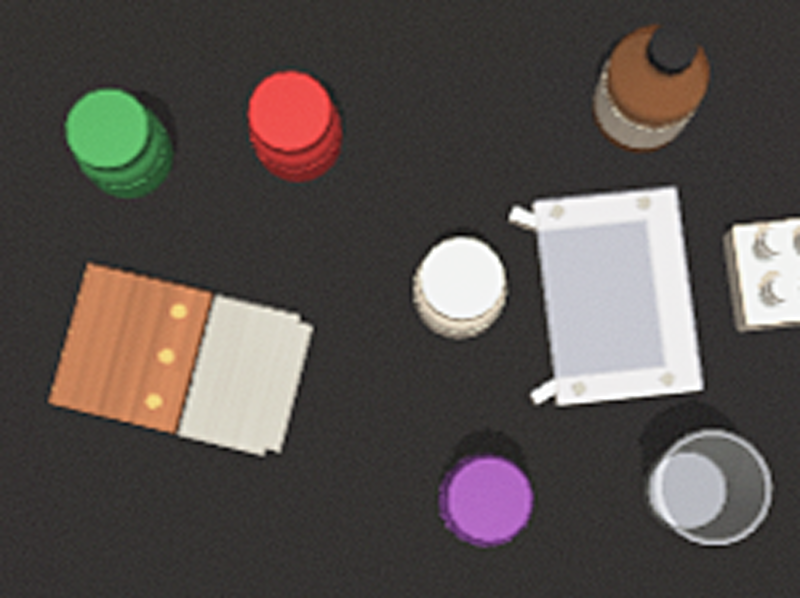

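The crop confirms it: the white jar stands right in front of the mouth, and the scraper sits behind it turned about 19° clockwise. The dock mouth is at about (0.5817, -0.1502) with yaw 4.85°. I'll turn the tool first so its y axis runs along dock x.

Call:
{"api": "arm_command", "payload": {
  "moves": [1, 0, 0, 0, 0, 0, 0.166, 1, 0, 0, 0, 0, 0, 0.166, 1, 0, 0, 0, 0, 0, 0.166, 1, 0, 0, 0, 0, 0, 0.166, 1, 0, 0, 0, 0, 0, 0.166, 1, 0, 0, 0, 0, 0, 0.166, 1, 0, 0, 0, 0, 0, 0.168, 1, 0, 0, 0, 0, 0, 0],
  "newtons": 40
}}

```text
clock: 1.7
tcp_pos: [0.1814, 0.5457, 0.2314]
orientation: [-0.0, 0.675, 0.737, 0.0]
wrist_force: [0.5, -0.6, -0.4]
finger_gap: 0.0856
grip_force: 0.0
```

Call:
{"api": "arm_command", "payload": {
  "moves": [1, -47.8, 25.1, 0, 0, 0, 0, 1, -47.8, 25.1, 0, 0, 0, 0, 1, -47.8, 25.1, 0, 0, 0, 0, 1, -47.8, 25.1, 0, 0, 0, 0, 1, -47.8, 25.1, 0, 0, 0, 0, 1, -47.8, 25.1, 0, 0, 0, 0, 1, -47.8, 25.1, 0, 0, 0, 0, 1, 0, 0, 0, 0, 0, 0]
}}

```text
clock: 2.7
tcp_pos: [0.387, 0.2248, 0.2315]
orientation: [0.0, 0.677, 0.736, 0.0]
wrist_force: [0.2, -0.2, -0.1]
finger_gap: 0.0852
grip_force: 0.0
```

Call:
{"api": "arm_command", "payload": {
  "moves": [1, -47.8, 25.1, 0, 0, 0, 0, 1, -47.8, 25.1, 0, 0, 0, 0, 1, -47.8, 25.1, 0, 0, 0, 0, 1, -47.8, 25.1, 0, 0, 0, 0, 1, -47.8, 25.1, 0, 0, 0, 0, 1, -40, 25.1, 0, 0, 0, 0, 1, 0, 0, 0, 0, 0, 0, 1, 0, 0, 0, 0, 0, 0]
}}

```text
clock: 3.7
tcp_pos: [0.5587, -0.0366, 0.2309]
orientation: [-0.001, 0.675, 0.738, -0.0]
wrist_force: [-0.6, 0.1, 0.1]
finger_gap: 0.0854
grip_force: 0.0
```

Run:
```python
from h import *
s=get_state();Rm=rot(s["orientation"]);print(Rm.round(3).tolist(), s["joint_pos"])
p,d=read_camera("wrist");P=cloud("wrist",d,s);cv2.imwrite("pics/w1.png",p)
print(camera_info("wrist")["tool_from_camera"])
k=((P[...,2]>.08)&(P[...,2]<.088)).astype(np.uint8)
n,L,st,_=cv2.connectedComponentsWithStats(k)
for i in range(1,n):
    if st[i,4]>200: X=P[L==i];c,r=cv2.minEnclosingCircle((X[:,:2]*1000).astype(np.float32));print(st[i],np.round(c,1),round(r,1),p[L==i].mean(0).round())
t=np.array([.588,-.0915,.03]);print((Rm.T@(t-s["tcp_pos"])*1000).round(1))
```

```text
[[-0.088, 0.996, -0.001], [0.996, 0.088, 0.001], [0.001, -0.001, -1.0]] [-2.09029070e-01  2.84793068e-01  6.18077093e-03  1.29346903e+00
  5.46369239e-04  1.27374917e+00]
[[-1.13899044e-03 -9.61791723e-01 -2.73779809e-01  6.85071271e-02]
 [ 9.99999283e-01 -1.19652508e-03  4.31671607e-05  1.37026784e-03]
 [-3.69102226e-04 -2.73779564e-01  9.61792397e-01 -1.42607203e-01]
 [ 0.00000000e+00  0.00000000e+00  0.00000000e+00  1.00000000e+00]]
[ 431    0   70   34 1819] [691.5 131.3] 26.1 [ 95. 209.  73.]
[ 414  119   64   62 3046] [701.1  17.3] 26.6 [ 51.  57. 249.]
[ 275  229   55   53 2305] [587.8 -91.7] 26.8 [232. 243. 245.]
[ 124  230   57   49 1927] [ 446.  -105.3] 26.7 [202.  83. 175.]
[-57.5  24.6 200.9]
```

Call:
{"api": "arm_command", "payload": {
  "moves": [1, -28.7, 12.2, 0, 0, 0, 0, 1, -28.8, 12.2, 0, 0, 0, 0, 1, 0, 0, 45, 0, 0, 0, 1, 0, 0, 45, 0, 0, 0, 1, 0, 0, 40, 0, 0, 0, 1, 0, 0, 30, 0, 0, 0, 1, 0, 0, 0, 0, 0, 0]
}}

```text
clock: 4.62
tcp_pos: [0.5858, -0.0905, 0.0693]
orientation: [-0.003, 0.675, 0.738, -0.001]
wrist_force: [-0.2, 0.2, -0.1]
finger_gap: 0.0856
grip_force: 0.0
```

Call:
{"api": "arm_command", "payload": {
  "moves": [1, 0, 0, 15, 0, 0, 0, 1, 0, 0, 15, 0, 0, 0, 1, 0, 0, 15, 0, 0, 0, 1, 0, 0, 5, 0, 0, 0, 1, 0, 0, 0, 0, 0, 0]
}}

```text
clock: 5.25
tcp_pos: [0.5881, -0.0928, 0.0208]
orientation: [-0.0, 0.676, 0.737, -0.0]
wrist_force: [0.3, -0.6, 0.2]
finger_gap: 0.0855
grip_force: 0.0
```

Well centred on the jar, so close.

Call:
{"api": "arm_command", "payload": {
  "moves": [-0.2, 0, 0, 0, 0, 0, 0, -0.2, 0, 0, 0, 0, 0, 0, -0.2, 0, 0, 0, 0, 0, 0, -0.2, 0, 0, 0, 0, 0, 0, -0.2, 0, 0, 0, 0, 0, 0, -0.2, 0, 0, 0, 0, 0, 0],
  "newtons": 30
}}

```text
clock: 6.0
tcp_pos: [0.5881, -0.093, 0.0225]
orientation: [0.0, 0.676, 0.737, -0.0]
wrist_force: [-3.9, 0.5, 5.1]
finger_gap: 0.059
grip_force: 29.5
```

Call:
{"api": "arm_command", "payload": {
  "moves": [-0.2, 0, 0, -8, 0, 0, 0, -0.2, 0, 0, -10, 0, 0, 0, -0.2, -2, 25, 0, 0, 0, 0, -0.2, -2, 30, 0, 0, 0, 0, -0.2, -3, 30, 0, 0, 0, 0, -0.2, -3, 32, 0, 0, 0, 0, -0.2, 0, 0, 0, 0, 0, 0, -0.2, 0, 0, 0, 0, 0, 0]
}}

```text
clock: 7.0
tcp_pos: [0.7052, -0.0925, 0.0391]
orientation: [-0.0, 0.676, 0.737, -0.0]
wrist_force: [-0.8, -0.0, -2.6]
finger_gap: 0.0592
grip_force: 31.9
```

Call:
{"api": "arm_command", "payload": {
  "moves": [-0.2, 0, 0, 8, 0, 0, 0, -0.2, 0, 0, 5, 0, 0, 0, -0.2, 0, 0, 3, 0, 0, 0, -0.2, 0, 0, 1, 0, 0, 0, -0.2, 0, 0, 0, 0, 0, 0]
}}

```text
clock: 7.62
tcp_pos: [0.7058, -0.0927, 0.0227]
orientation: [0.0, 0.676, 0.737, 0.0]
wrist_force: [-1.9, 0.0, 0.9]
finger_gap: 0.0592
grip_force: 32.1
```

Call:
{"api": "arm_command", "payload": {
  "moves": [0.6, 0, 0, 0.5, 0, 0, 0, 0.8, 0, 0, 0, 0, 0, 0, 1, 0, 0, 0, 0, 0, 0, 1, 0, 0, 0, 0, 0, 0, 1, 0, 0, -20, 0, 0, 0, 1, 0, 0, -45, 0, 0, 0, 1, 0, 0, -60, 0, 0, 0, 1, 0, 0, -20, 0, 0, 0]
}}

```text
clock: 8.62
tcp_pos: [0.7079, -0.0932, 0.1721]
orientation: [0.003, 0.676, 0.737, 0.002]
wrist_force: [0.9, -0.3, 0.2]
finger_gap: 0.0858
grip_force: 0.0
```

```bash
cat > m.py <<'E'
from h import *
def blob(P,lo,hi,m=None):
    k=(P[...,2]>lo)&(P[...,2]<hi)
    if m is not None:k&=m
    n,L,st,_=cv2.connectedComponentsWithStats(k.astype(np.uint8))
    return [P[L==i] for i in range(1,n) if st[i,4]>250]
D=np.array([.5817,-.1502]);A=np.radians(4.85);X=np.array([np.cos(A),np.sin(A)]);Y=np.array([-X[1],X[0]])
def dk(p):p=np.array(p)[:2]-D;return np.round([p@X*1000,p@Y*1000],1)
def scraper(cam="top"):
    s=get_state();p,d=read_camera(cam);P=cloud(cam,d,s);h=cv2.cvtColor(p,cv2.COLOR_BGR2HSV)
    wood=(h[...,1]>90)&(h[...,2]>70)&(h[...,0]<16)
    for B in blob(P,.010,.026,wood):
        r=cv2.minAreaRect((B[:,:2]*1000).astype(np.float32));c=np.array(r[0])/1000;b=cv2.boxPoints(r)
        if min(r[1])<60:continue
        # y axis: edge direction nearest dock y
        a=[np.degrees(np.arctan2(*(b[(i+1)%4]-b[i])[::-1])) for i in range(4)];a=min(a,key=lambda t:abs((t-94.85+180)%360-180))
        u=np.array([np.cos(np.radians(a)),np.sin(np.radians(a))])
        print("scraper",np.round(r[0],1),np.round(r[1],1),"dock",dk(c),"yaw rel",round(a-94.85,2),"tip",dk(c-.114*u),"zmean",B[:,2].mean().round(4))
    w=(h[...,1]<60)&(h[...,2]>120)
    for B in blob(P,.078,.09,w): print("jar?",B[:,:2].mean(0).round(4),dk(B[:,:2].mean(0)),len(B))
    return s,p,d,P
E
python3 -c "
from m import *
s,p,d,P=scraper();print(s['tcp_pos'],dk(s['tcp_pos']))"
```

```text
jar? [ 0.832 -0.569] [ 214.  -438.5] 365
[ 0.70786764 -0.09317405  0.17205354] [130.5  46.2]
```

Call:
{"api": "arm_command", "payload": {
  "moves": [0.3, 40, -16, 0, 0, 0, 0, 0.3, 48, -19, 0, 0, 0, 0, 0.3, 48, -19, 0, 0, 0, 0, 0.3, 48, -19, 0, 0, 0, 0, 0.3, 48, -19, 0, 0, 0, 0, 0.3, 48, -19, 0, 0, 0, 0, 0.3, 39, -17.5, 0, 0, 0, 0, 0.3, 0, 0, 0, 0, 0, 0]
}}

```text
clock: 9.68
tcp_pos: [0.5482, 0.2165, 0.166]
orientation: [-0.001, 0.674, 0.738, -0.001]
wrist_force: [-0.5, -0.4, -0.5]
finger_gap: 0.0556
grip_force: 0.0
```

```bash
python3 -c "
from m import *
s,p,d,P=scraper();print(s['tcp_pos'],dk(s['tcp_pos']),s['finger_gap'])
s,p,d,P=scraper('wrist');cv2.imwrite('pics/w2.png',p);print(dk(s['tcp_pos']),P[...,2][p.sum(2)>0].size)"
```

```text
scraper [554.9 130.3] [88.4 99.6] dock [ -3.  281.8] yaw rel -19.39 tip [-40.9 174.3] zmean 0.0172
jar? [ 0.8321 -0.5696] [ 214.1 -439.1] 367
jar? [ 0.7067 -0.091 ] [129.5  48.4] 499
[0.5481799  0.21649749 0.16604724] [ -2.4 368.2] 0.055607551327594255
[ -1.4 366.8] 235200
```

View pics/w2.png

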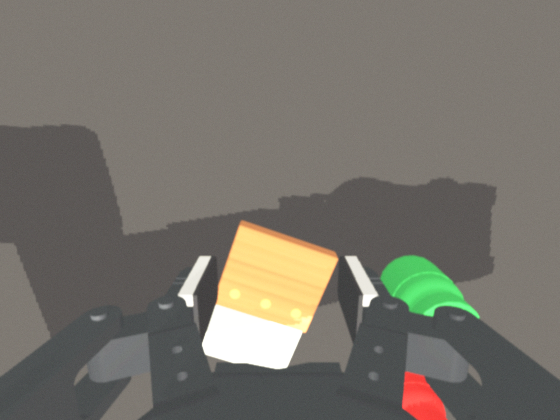

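Call:
{"api": "arm_command", "payload": {
  "moves": [0.3, 0, 2, 40, 0, 0, 0, 0.3, 0, 0, 40, 0, 0, 0, 0.3, 0, 0, 40, 0, 0, 0, 0.3, 0, 0, 22, 0, 0, 0, 0.3, 0, 0, 10, 0, 0, 0, 0.3, 0, 0, 5, 0, 0, 0, 0.3, 0, 0, 0, 0, 0, 0, 0.3, 0, 0, 0, 0, 0, 0]
}}

```text
clock: 10.78
tcp_pos: [0.5533, 0.2144, 0.0109]
orientation: [0.001, 0.676, 0.737, 0.001]
wrist_force: [0.2, 0.2, 0.7]
finger_gap: 0.0558
grip_force: 0.0
```

Call:
{"api": "arm_command", "payload": {
  "moves": [0.3, 0, 0, 3, 0, 0, 0, 0.3, 0, 0, 3, 0, 0, 0, 0.3, 0, 0, 2, 0, 0, 0, 0.3, 0, 0, 0, 0, 0, 0]
}}

```text
clock: 11.28
tcp_pos: [0.5521, 0.2143, 0.0015]
orientation: [-0.0, 0.676, 0.737, -0.0]
wrist_force: [0.7, -0.3, -0.8]
finger_gap: 0.0555
grip_force: 0.0
```

Call:
{"api": "arm_command", "payload": {
  "moves": [0.3, -8, 0, 0, 0, 0, 0, 0.3, -6, 0, 0, 0, 0, 0, 0.3, -6, 0, 0, 0, 0, 0, 0.3, -6, 0, 0, 0, 0, 0, 0.3, -6, 0, 0, 0, 0, 0, 0.3, -6, 0, 0, 0, 0, 0, 0.3, -6, 0, 0, 0, 0, 0, 0.3, 0, 0, 0, 0, 0, 0]
}}

```text
clock: 12.28
tcp_pos: [0.5563, 0.1696, 0.0018]
orientation: [0.0, 0.676, 0.737, -0.0]
wrist_force: [-0.6, 0.0, -0.2]
finger_gap: 0.0559
grip_force: 0.0
```

```bash
python3 -c "
from m import *
s,p,d,P=scraper();print(s['tcp_pos'],dk(s['tcp_pos']),s['finger_gap'],s['wrist_force'])
scraper('wrist')"
```

```text
scraper [560.5 102.8] [88.  99.6] dock [  0.3 253.9] yaw rel -16.17 tip [-31.4 144.4] zmean 0.0173
jar? [ 0.8324 -0.5691] [ 214.4 -438.6] 359
jar? [ 0.7067 -0.0909] [129.5  48.5] 499
[0.55633289 0.16955009 0.00181375] [  1.8 320.7] 0.055853570470529135 [-0.57107662  0.00197405 -0.22092669]
```

Call:
{"api": "arm_command", "payload": {
  "moves": [0.3, 15, 0, 0, 0, 0, 0, 0.3, 0, 0, -40, 0, 0, 0, 0, 0, 0, -50, 0, 0, 0, -1, 0, -35, -20, 0, 0, 0, -1, -40, -35, 0, 0, 0, 0, -1, -40, -35, 0, 0, 0, 0, -1, -40, 0, 0, 0, 0, 0, -1, -40, 0, 0, 0, 0, 0],
  "newtons": 20
}}

```text
clock: 13.38
tcp_pos: [0.4639, 0.0167, 0.1123]
orientation: [0.0, 0.676, 0.737, 0.0]
wrist_force: [0.0, 0.1, -0.4]
finger_gap: -0.0001
grip_force: 0.0
```

Call:
{"api": "arm_command", "payload": {
  "moves": [-1, 0, 0, 0, 0, 0, 0, -1, 0, 0, 30, 0, 0, 0, -1, 0, 0, 30, 0, 0, 0, -1, 0, 0, 0, 0, 0, 0]
}}

```text
clock: 13.88
tcp_pos: [0.4618, 0.0185, 0.05]
orientation: [-0.002, 0.676, 0.737, -0.001]
wrist_force: [0.3, 0.7, 0.2]
finger_gap: 0.0001
grip_force: 0.0
```

```bash
python3 -c "
from m import *
s=get_state();print(s['tcp_pos'],dk(s['tcp_pos']),s['finger_gap'],s['wrist_force'])"
```

```text
[0.46179685 0.01847333 0.05004493] [-105.2  178.2] 0.00013097294842584787 [0.31963321 0.66190307 0.20827036]
```

Call:
{"api": "arm_command", "payload": {
  "moves": [-1, 0, 0, 25, 0, 0, 0, -1, 0, 0, 15, 0, 0, 0, -1, 0, 0, 5, 0, 0, 0, -1, 0, 0, 2, 0, 0, 0, -1, 0, 0, 1, 0, 0, 0, -1, 0, 0, 0, 0, 0, 0]
}}

```text
clock: 14.62
tcp_pos: [0.4645, 0.0169, 0.0043]
orientation: [0.0, 0.676, 0.737, 0.0]
wrist_force: [-0.2, 0.3, -0.3]
finger_gap: -0.0
grip_force: 0.0
```

Call:
{"api": "arm_command", "payload": {
  "moves": [-1, 0, 0, 2, 0, 0, 0, -1, 0, 0, 1, 0, 0, 0, -1, 0, 0, 0, 0, 0, 0, -1, 0, 0, 0, 0, 0, 0]
}}

```text
clock: 15.12
tcp_pos: [0.464, 0.0169, 0.0008]
orientation: [-0.0, 0.676, 0.737, 0.0]
wrist_force: [-0.4, -0.6, -1.4]
finger_gap: -0.0003
grip_force: 0.0
```

Call:
{"api": "arm_command", "payload": {
  "moves": [-1, 0, 6, 0, 0, 0, 0, -1, 0, 6, 0, 0, 0, 0, -1, 0, 6, 0, 0, 0, 0, -1, 0, 6, 0, 0, 0, 0, -1, 0, 6, 0, 0, 0, 0, -1, 0, 6, 0, 0, 0, 0, -1, 0, 0, 0, 0, 0, 0]
}}

```text
clock: 16.0
tcp_pos: [0.5009, 0.0202, 0.0008]
orientation: [0.0, 0.676, 0.737, 0.001]
wrist_force: [-1.0, -0.1, -0.5]
finger_gap: 0.0003
grip_force: 0.0
```

```bash
python3 -c "
from m import *
s,p,d,P=scraper();print(s['tcp_pos'],dk(s['tcp_pos']),s['finger_gap'],s['wrist_force'])
cv2.imwrite('pics/t3.png',p)"
```

```text
jar? [ 0.8325 -0.5691] [ 214.5 -438.6] 374
jar? [ 0.7064 -0.091 ] [129.2  48.5] 501
[0.5009399  0.02018382 0.00084534] [-66.1 176.6] 0.00032453888203694075 [-1.01890917 -0.05299607 -0.52677677]
```

```bash
python3 -c "
from m import *
for c in('scene','wrist'):
    s,p,d,P=scraper(c);cv2.imwrite('pics/'+c+'3.png',p)"
```

```text
scraper [568.4 113.1] [ 89.  101.7] dock [  9.1 263.4] yaw rel -10.29 tip [-11.3 151.3] zmean 0.0164
jar? [ 0.7086 -0.0869] [131.8  52.4] 471
jar? [0.4586 0.0258] [-107.8  185.8] 256
```

Call:
{"api": "arm_command", "payload": {
  "moves": [-1, 0, 5, 0, 0, 0, 0, -1, 0, 5, 0, 0, 0, 0, -1, 0, 3, 0, 0, 0, 0, -1, 0, 0, 0, 0, 0, 0, -1, 0, -10, 0, 0, 0, 0, -1, 0, -10, 0, 0, 0, 0, -1, 0, 0, -30, 0, 0, 0, -1, 0, 0, -50, 0, 0, 0]
}}

```text
clock: 17.15
tcp_pos: [0.4902, 0.0197, 0.0801]
orientation: [-0.002, 0.676, 0.737, -0.001]
wrist_force: [1.6, 0.0, -0.4]
finger_gap: -0.0001
grip_force: 0.0
```

Call:
{"api": "arm_command", "payload": {
  "moves": [0.3, 30, 0, -40, 0, 0, 0, 0.3, 40, 14, 0, 0, 0, 0, 0.3, 40, 20, 0, 0, 0, 0, 0.3, 40, 20, 0, 0, 0, 0, 0.3, 18, 20, 0, 0, 0, 0, 0.3, 0, 0, 0, 0, 0, 0]
}}

```text
clock: 17.9
tcp_pos: [0.5523, 0.1943, 0.1206]
orientation: [0.0, 0.675, 0.738, 0.0]
wrist_force: [0.1, -0.7, -0.4]
finger_gap: 0.0554
grip_force: 0.0
```

```bash
python3 -c "
from m import *
s,p,d,P=scraper();print(s['tcp_pos'],dk(s['tcp_pos']),s['finger_gap'],s['wrist_force'])
scraper('scene')"
```

```text
scraper [573.8 116.2] [88.6 99.1] dock [ 14.7 266.2] yaw rel -5.68 tip [  3.4 152.7] zmean 0.0173
jar? [ 0.8318 -0.5694] [ 213.7 -438.9] 358
jar? [ 0.7065 -0.0909] [129.3  48.5] 498
[0.55232739 0.19431775 0.1205542 ] [-1.000e-01  3.458e+02] 0.05544592103806801 [ 0.09926475 -0.69657013 -0.35977122]
scraper [573.4 119.1] [ 87.8 101.6] dock [ 14.5 269. ] yaw rel -5.66 tip [  3.2 155.6] zmean 0.0164
jar? [ 0.7089 -0.087 ] [132.1  52.2] 472
```

Call:
{"api": "arm_command", "payload": {
  "moves": [0.3, -3, 23.5, 0, 0, 0, 0, 0.3, 0, 0, 0, 0, 0, 0.14, 0.3, 0, 0, 40, 0, 0, 0, 0.3, 0, 0, 40, 0, 0, 0, 0.3, 0, 0, 25, 0, 0, 0, 0.3, 0, 0, 9, 0, 0, 0, 0.3, 0, 0, 4, 0, 0, 0, 0.3, 0, 0, 0, 0, 0, 0]
}}

```text
clock: 19.0
tcp_pos: [0.5764, 0.192, 0.0038]
orientation: [0.0, 0.726, 0.688, 0.001]
wrist_force: [-0.2, 1.2, -0.8]
finger_gap: 0.0554
grip_force: 0.0
```

```bash
python3 -c "
from m import *
s=get_state();Rm=rot(s['orientation']);print(s['tcp_pos'],dk(s['tcp_pos']),s['finger_gap'],s['wrist_force'],'tool x yaw rel',np.degrees(np.arctan2(Rm[1,0],Rm[0,0]))-94.85)"
```

```text
[0.57644551 0.19203221 0.00376926] [ 23.7 341.5] 0.0554080194720687 [-0.22690972  1.20404564 -0.76795334] tool x yaw rel -7.966510991435271
```

Call:
{"api": "arm_command", "payload": {
  "moves": [0.3, -8, 0, 1, 0, 0, 0, 0.3, -8, 0, 1, 0, 0, 0, 0.3, -7, 0, 0, 0, 0, 0, 0.3, -7, 0, 0, 0, 0, 0, 0.3, -7, 0, 0, 0, 0, 0, 0.3, -7, 0, 0, 0, 0, 0, 0.3, -6, 0, 0, 0, 0, 0, 0.3, 0, 0, 0, 0, 0, 0]
}}

```text
clock: 20.0
tcp_pos: [0.5731, 0.1414, 0.0008]
orientation: [0.0, 0.726, 0.687, -0.0]
wrist_force: [0.7, 0.6, 0.4]
finger_gap: 0.0558
grip_force: 0.2
```

```bash
python3 -c "
from m import *
s,p,d,P=scraper();print(s['tcp_pos'],dk(s['tcp_pos']),s['wrist_force'])
scraper('scene')"
```

```text
scraper [569.9  85.9] [87.8 99.8] dock [  8.2 236.3] yaw rel -8.06 tip [ -7.7 123.4] zmean 0.0173
jar? [ 0.8319 -0.569 ] [ 213.9 -438.5] 351
jar? [ 0.7064 -0.091 ] [129.3  48.4] 502
[0.57312914 0.14138797 0.00076678] [ 16.1 291.3] [0.68891682 0.64968435 0.39191682]
scraper [569.6  77.5] [ 64.9 100.9] dock [  7.2 227.9] yaw rel -6.64 tip [ -6.  114.7] zmean 0.0165
jar? [ 0.7087 -0.0869] [131.8  52.3] 469
```

Call:
{"api": "arm_command", "payload": {
  "moves": [0.3, -7, -0.5, 0, 0, 0, -0.0094, 0.3, -7, -0.5, 0, 0, 0, -0.0094, 0.3, -7, -0.5, 0, 0, 0, -0.0094, 0.3, -7, -0.5, 0, 0, 0, -0.0094, 0.3, -7, -0.5, 0, 0, 0, -0.0094, 0.3, -7, -0.5, 0, 0, 0, -0.0094, 0.3, -7, -0.5, 0, 0, 0, -0.0094, 0.3, 0, 0, 0, 0, 0, 0]
}}

```text
clock: 21.1
tcp_pos: [0.5686, 0.0925, 0.0009]
orientation: [0.0, 0.703, 0.711, -0.0]
wrist_force: [0.4, -0.1, 0.5]
finger_gap: 0.0558
grip_force: 0.0
```

```bash
python3 -c "
from m import *
s,p,d,P=scraper();print(s['tcp_pos'],dk(s['tcp_pos']),s['wrist_force'])"
```

```text
scraper [569.5  36.2] [100.3  87.1] dock [  3.6 186.7] yaw rel -4.53 tip [-5.4 73.1] zmean 0.0173
jar? [ 0.8318 -0.5692] [ 213.8 -438.7] 367
jar? [ 0.7066 -0.0909] [129.4  48.5] 497
[0.56856496 0.09247195 0.00093811] [  7.4 242.9] [ 0.40579507 -0.12394706  0.53301216]
```

Call:
{"api": "arm_command", "payload": {
  "moves": [0.3, -7, -0.5, 0, 0, 0, -0.01, 0.3, -7, -0.5, 0, 0, 0, -0.01, 0.3, -7, -0.5, 0, 0, 0, -0.01, 0.3, -7, -0.5, 0, 0, 0, -0.01, 0.3, -7, -0.5, 0, 0, 0, -0.01, 0.3, -7, -0.5, 0, 0, 0, -0.01, 0.3, -7, -0.5, 0, 0, 0, -0.01, 0.3, 0, 0, 0, 0, 0, -0.008]
}}

```text
clock: 22.15
tcp_pos: [0.5668, 0.0431, 0.0006]
orientation: [0.0, 0.675, 0.738, -0.001]
wrist_force: [0.3, -0.1, 0.0]
finger_gap: 0.0556
grip_force: 0.1
```

```bash
python3 -c "
from m import *
s,p,d,P=scraper();print(s['tcp_pos'],dk(s['tcp_pos']),s['wrist_force'])
cv2.imwrite('pics/t4.png',cv2.resize(p[110:300,200:450],None,fx=3.2,fy=3.15))
s,p,d,P=scraper('wrist');cv2.imwrite('pics/w4.png',p)"
```

```text
scraper [571.9 -12.7] [100.   87.3] dock [  1.8 137.9] yaw rel 0.18 tip [ 2.2 23.9] zmean 0.0173
jar? [ 0.832  -0.5691] [ 213.9 -438.6] 368
jar? [ 0.7065 -0.091 ] [129.3  48.4] 503
[0.56684831 0.04309116 0.00059356] [  1.5 193.9] [ 0.34926377 -0.07742621  0.01944579]
```

View pics/t4.png

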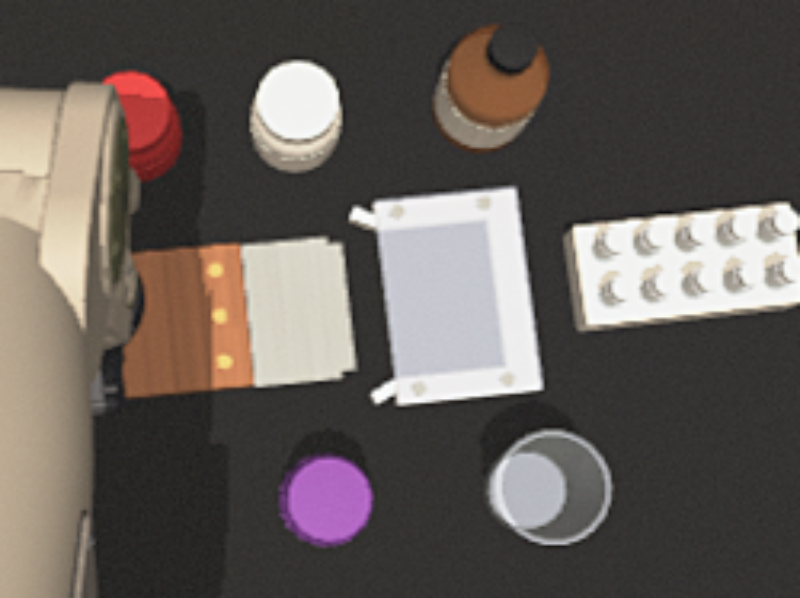

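The blade tip at (350,310) lines up with the mouth at (388,300) to within about 2 mm. I'll push straight in.

Call:
{"api": "arm_command", "payload": {
  "moves": [0.3, -7, -0.2, 0, 0, 0, 0, 0.3, -7, -0.2, 0, 0, 0, 0, 0.3, -7, -0.2, 0, 0, 0, 0, 0.3, -7, -0.2, 0, 0, 0, 0, 0.3, -7, -0.2, 0, 0, 0, 0, 0.3, -7, -0.2, 0, 0, 0, 0, 0.3, -7, 0, 0, 0, 0, 0, 0.3, 0, 0, 0, 0, 0, 0]
}}

```text
clock: 23.25
tcp_pos: [0.5705, -0.0056, 0.001]
orientation: [0.0, 0.675, 0.738, -0.0]
wrist_force: [-0.1, -0.5, -0.2]
finger_gap: 0.0555
grip_force: 0.0
```

```bash
python3 -c "
from m import *
s,p,d,P=scraper();print(s['tcp_pos'],dk(s['tcp_pos']),s['wrist_force'])"
```

```text
scraper [576.4 -65.5] [100.5  79.4] dock [ 1.9 84.8] yaw rel 0.08 tip [  2.  -29.2] zmean 0.0173
jar? [ 0.8314 -0.5691] [ 213.4 -438.6] 359
jar? [ 0.7066 -0.091 ] [129.5  48.5] 500
[ 0.5705081  -0.00557701  0.00097748] [  1.1 145.1] [-0.1091431  -0.51330566 -0.23628758]
```

Call:
{"api": "arm_command", "payload": {
  "moves": [0.3, -7, 0, 0, 0, 0, 0, 0.3, -7, 0, 0, 0, 0, 0, 0.3, -7, 0, 0, 0, 0, 0, 0.3, -7, 0, 0, 0, 0, 0, 0.3, -6, 0, 0, 0, 0, 0, 0.3, -4, 0, 0, 0, 0, 0, 0.3, -3, 0, 0, 0, 0, 0, 0.3, 0, 0, 0, 0, 0, 0]
}}

```text
clock: 24.3
tcp_pos: [0.5739, -0.046, 0.0007]
orientation: [0.0, 0.675, 0.738, -0.0]
wrist_force: [-0.2, 1.1, 1.4]
finger_gap: 0.0557
grip_force: 0.7
```

Call:
{"api": "arm_command", "payload": {
  "moves": [0.3, -2, 0, 0, 0, 0, 0, 0.3, -2, 0, 0, 0, 0, 0, 0.3, -1, 0, 0, 0, 0, 0, 0.3, 0, 0, 0, 0, 0, 0]
}}

```text
clock: 24.8
tcp_pos: [0.5742, -0.0506, 0.0007]
orientation: [0.0, 0.675, 0.738, -0.0]
wrist_force: [0.0, 2.1, 1.2]
finger_gap: 0.0551
grip_force: 1.3
```

```bash
python3 -c "
from m import *
s,p,d,P=scraper();print(s['tcp_pos'],dk(s['tcp_pos']),s['wrist_force']);scraper('scene')"
```

```text
jar? [ 0.8323 -0.5696] [ 214.2 -439.1] 358
[ 0.57420585 -0.05059585  0.0007247 ] [ 1.  99.9] [0.00759716 2.09605403 1.21847662]
scraper [ 598.7 -109.3] [135.1  72.8] dock [20.4 39.3] yaw rel -39.48 tip [-52.1 -48.7] zmean 0.0162
jar? [ 0.7087 -0.0868] [131.9  52.4] 476
```

Push a little more until the force shows the stop.

Call:
{"api": "arm_command", "payload": {
  "moves": [0.3, -1.5, 0, 0, 0, 0, 0, 0.3, -1, 0, 0, 0, 0, 0, 0.3, 0, 0, 0, 0, 0, 0]
}}

```text
clock: 25.28
tcp_pos: [0.5743, -0.0514, 0.0008]
orientation: [-0.001, 0.674, 0.738, 0.001]
wrist_force: [-0.2, 7.8, 3.1]
finger_gap: 0.0554
grip_force: 4.0
```

Call:
{"api": "arm_command", "payload": {
  "moves": [0.3, -1.5, 0, 0, 0, 0, 0, 0.3, 0, 0, 0, 0, 0, 0]
}}

```text
clock: 25.52
tcp_pos: [0.5743, -0.0514, 0.0007]
orientation: [-0.002, 0.674, 0.739, 0.002]
wrist_force: [0.2, 12.0, 3.8]
finger_gap: 0.0555
grip_force: 6.3
```

Call:
{"api": "arm_command", "payload": {
  "moves": [0.3, 5, 0, 0, 0, 0, 0, 0.3, 15, 0, 0, 0, 0, 0, 0.3, 15, 0, -20, 0, 0, 0, 0.3, 30, 0, -45, 0, 0, 0, 0.3, 40, -10, -50, 0, 0, 0, 0.3, 45, -20, -30, 0, 0, 0, 0.3, 45, -20, 0, 0, 0, 0, 0.3, 40, 0, 0, 0, 0, 0]
}}

```text
clock: 26.52
tcp_pos: [0.5027, 0.1752, 0.1448]
orientation: [0.001, 0.675, 0.738, 0.0]
wrist_force: [0.2, -0.7, -0.4]
finger_gap: 0.0553
grip_force: 0.0
```

```bash
python3 -c "
from m import *
s,p,d,P=scraper();print(s['clock'],s['tcp_pos'],dk(s['tcp_pos']),s['wrist_force']);cv2.imwrite('pics/t5.png',cv2.resize(p[110:300,200:450],None,fx=3.2,fy=3.15))"
```

```text
scraper [ 579.7 -106.8] [100.  88.] dock [ 1.7 43.4] yaw rel 0.47 tip [  2.6 -70.6] zmean 0.0174
jar? [ 0.8316 -0.5691] [ 213.6 -438.5] 363
jar? [ 0.7066 -0.091 ] [129.4  48.4] 500
26.525 [0.50270244 0.17518072 0.14480997] [-51.2 330.9] [ 0.22262554 -0.68268035 -0.37489135]
```

View pics/t5.png

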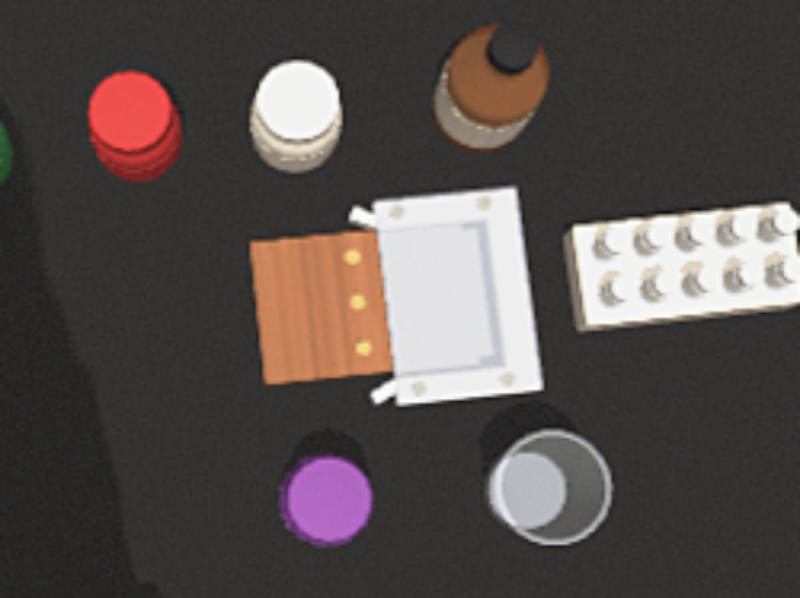

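The picture shows the block against the dock at (385,300), with the blade showing through the roof. The jar stands upright at (296,105) and the bystanders haven't moved.

```bash
python3 -c "
from workcell import *
print(hand_in())"
```

```text
the job is handed in; nothing more can be done
None
```

The job is handed in: the jar stands upright about 129 mm to the side of the dock's centre line, and the scraper is fully home (tip about 70 mm in the slot, about 2 mm off centre); the hand-in returned no verdict.

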